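# Close and seal the well-block jig

## Task

Get the sealing jig ready: swing its orange gate bar all the way down into its catch, then take the cover plate by its black grip and fit it, squared up with the well block, over the locating pin (the socket is out of sight under the grip, so feel for it until the plate drops on). Then press the plate firmly down so that the sprung well block goes right down, and finish while still holding it pressed down: do not let go. Leave the bench timer, the small brown bottle and the petri dish where they are.

Things in the scene. Friction and masses are not known exactly. Their poses are not given: they have to be found in the camera images.
- jig: Fixed sealing jig: grey base 144 (its x) x 180 (y) mm, deck 30 mm up. Origin: centre of the underside; x points to its back (away from the robot at yaw 0), y to its left, z up. A white well block, 74 x 100 mm, sits on springs at x = +12, y = 0 mm, its flat top 46 mm above the jig's underside; low aluminium rails round it reach 38 mm.
- pin_top (a point): Top of the brass locating pin, which is fixed to the base and stands up through the middle of the well block: 58 mm above the jig's underside, so 12 mm above the raised well block. Pin 12 mm in diameter, tip tapered to 6 mm over its last 4.5 mm. It lies at x = +12 mm, y = 0 in the jig's frame.
- gate_hinge (a point): Hinge axis of the orange gate bar, at (-55, +68, 43) mm in the jig's frame; the axis runs along the jig's x. Closed, the bar runs along the jig's front, 55 mm before the origin. The steel hinge cheeks beside it reach 51 mm and the catch cheeks (right, at y = -52 mm) 49 mm above the jig's underside.
- gate_bar (a joint): Angle of the gate bar, rad: 0 = level in its catch, pointing to the jig's -y; grows as the free end rises (1.57 upright). Bar 12 mm wide (x), 10 mm thick, reaching 130 mm from the hinge axis; small black knob on its upper face at 124 mm. The stiff hinge stays where it is left; about 2 N near its end moves it, so closed fingers can push it over from its outer (left, upper) side.
- well_block (a joint): How far the sprung well block is pressed down, in m: 0 raised, 0.006 right down on its stop. It begins to move at 5 N and is right down at 11 N; the cover's own weight does not press it down.
- cover: Loose cover plate, 0.18 to 0.35 kg: aluminium plate 76 (its x) x 104 (its y) x 10 mm with a black grip block on the middle of its top, 26 (x) x 64 (y) mm, from 10 to 44 mm above the plate's underside. Origin: centre of the underside, z up. It lies flat on the worktop. Fitted, it lies on the well block with its x along the jig's x (either way round).
- socket (a point): Centre of the mouth of the blind socket in the cover's underside, at the cover's origin right under the grip: round, 15 mm in diameter, 22 mm deep.
- bench_timer: Flat white bench timer, 66 x 62 x 18 mm, loose bystander; origin at the centre of its underside.
- brown_bottle: Small brown bottle with a white cap, 44 mm wide, 82 mm tall, loose bystander; origin at the centre of its underside.
- dish: Covered petri dish, 66 mm across, 15 mm high, loose bystander; origin at the centre of its underside.
There are look-alikes about, which are no part of the job. What is shaped like the cover but blue or turquoise is not meant.

How it is judged:
On the way, in this order (a step that is already met when the one before it is completed fails the run):
1. the gate bar is down in its catch, before the cover is fitted (value of joint gate_bar below 0.06 rad), for 0.2 s.
2. the cover has dropped over the pin and lies flat on the well block (horizontal distance between socket and pin_top below 0.004 m and angle between cover's own z axis and vertical below 0.06 rad and angle between the x axis of cover and the x axis of jig, either way round below 0.12 rad and z of cover in the frame of jig below 0.049 m), for 0.2 s.
At the end, for the whole second after the job is handed in: The gate bar is closed (within 0.06 rad), the cover sits over the pin (socket within 4 mm of the pin, tilt under 0.06 rad, square to the jig within 0.12 rad) and is still, the well block is held down by more than 4 mm of its 6 mm travel, and the fingers are still on the cover with more than 3 N (value of joint gate_bar below 0.06 rad and horizontal distance between socket and pin_top below 0.004 m and angle between cover's own z axis and vertical below 0.06 rad and angle between the x axis of cover and the x axis of jig, either way round below 0.12 rad and z of cover in the frame of jig below 0.0435 m and value of joint well_block above 0.004 m and linear speed of cover below 0.01 m/s and contact force between the fingers and cover above 3 N); the arm keeps its last pose, push and grip.
It fails at once if the bench timer pushed more than 20 mm or tipped (distance of bench_timer from where it was at the start of the episode above 0.02 m or angle between bench_timer's own z axis and vertical above 0.3 rad).
It fails at once if the small brown bottle pushed more than 20 mm or tipped (distance of brown_bottle from where it was at the start of the episode above 0.02 m or angle between brown_bottle's own z axis and vertical above 0.3 rad).
It fails at once if the petri dish pushed more than 20 mm or tipped (distance of dish from where it was at the start of the episode above 0.02 m or angle between dish's own z axis and vertical above 0.3 rad).
It also fails if it takes over 64 s, if anything falls off the work surface, if the arm or the gripper's body presses on something with over 40 N, if the wrist force passes 120 N, or if a joint passes its speed limit or range.

## Robot

A 6-joint arm with a two-finger parallel gripper is mounted at the origin on a cart in front of the work surface, level with it; the furniture and walls round the work are solid. World frame = base frame: x ahead of the robot, y to its left, z up, the work surface at z = 0. Lengths are in m, angles in rad, forces in N, time in s.
With the tool pointing down it reaches from about 0.375 to 0.9 m from the base axis. Payload 3.1 kg.
Tool frame: the origin (TCP) lies between the finger pads; the fingertips stand 8 mm ahead of it and the grasp point (between the pads) lies 11 mm behind it; z points along the fingers, x is the direction in which the jaws open and shut, and the axes are right-handed (so a half turn about z gives the same grasp; the last joint's range is limited). The gripper opens to 85 mm and grips with 20 to 120 N. Pads are 22 mm wide; open, the fingers measure 114 mm over their backs; the gripper's body (76 mm by 85 mm) begins 54 mm behind the grasp point. The pads swing forward as they close: fully open they stand 13 mm farther back than shut.
Start: joints at [1.004, 0.527, 1.433, -0, 1.181, -0.178], TCP at [0.237, 0.578, 0.239] pointing down, gripper open.
Joint ranges: [-3.08, 3.08], [-0.75, 2.2], [0.22, 2.44], [-1.43, 4.57], [0, 2.65], [-2.85, 2.85]. Speed limits (rad/s): [2.79, 2.79, 3.14, 3.14, 3.14, 3.14].

## Interface

Orientations are given as a unit quaternion [w, x, y, z].
In Python, from bench import env, viewer, close_job gives the robot as it stands.
- The arm moves only by the tool play_rows, never from a script. Its argument "motion" is one flat list of numbers, 7 for each row, row after row: the turn, a rotation vector about the tool's x, y, z in units of 6 degrees (1.0 is 6 degrees), then the shift along the tool's x, y, z in units of 50 mm (1.0 is 50 mm), then the finger opening in mm, from 0 to 85.4. A call has 1 to 5 rows; each row is the pose to reach, as a shift and turn from the pose commanded when the call began, along the tool's axes at that moment; what a row does not reach only later rows make up. A row lasts 1/10 s, in which the tool goes at most 50 mm and 8.59 degrees, less where a joint would pass 70% of its speed; a pose out of reach is approached as far as the arm can. A call with a gripper value outside its range is refused whole. The fingers move at their own pace and stop on an object; the grip force is fixed at half the most. Time passes only in rows, so rows that repeat a pose let the fingers close. It gives the time, the measured TCP pose, the force and the opening at its end, in the units of the state.
- env.get_state(): the state, without advancing time (a new reading comes with each control period).
- viewer.capture(name): name is "side" or "top" or "wrist"; returns a dict with "frame" (420x560x3 uint8, red, green, blue), "fx", "fy", "cx", "cy" (pixels), "R" (3x3) and "t" (3): a world point X has camera coordinates R X + t. Camera axes: x right, y down, z forward; pixel columns grow to the right and rows downward; lengths in m; the calibration is good to about 2 mm. The wrist camera is an equidistant fisheye: a pixel r from the principal point sees the ray r / f radians off the axis. A picture is of the moment at which its call begins. There is no depth.
- close_job(): hands the job in, once; it reports no verdict.
The state is a dict: "clock": time; "joint_pos": joint angles; "joint_velocities": joint speeds; "effort": joint torques, N m; "ee_pos": TCP position; "ee_rot": TCP orientation; "ft_force": force on the tool from outside, world axes, zero at the start; "moment": the same for the moment, N m; "width": finger opening in m.
Only numpy, scipy, OpenCV 4.12 (cv2) and the standard library are available. Lean on these libraries where they do the work, as an engineer would, in place of code of your own. Each camera call takes 0.05 s, during which the arm holds its last target. There are 200 camera calls.

## Working session

There is one attempt and no reset: what is moved stays moved. The work goes in short steps, Python scripts to look and compute and a tool call to move; the robot and the scene stay as the last step left them, time stands still between calls to the robot, and variables do not carry over. Pictures are saved under pics/ and viewed, about 8 in all and at most 12, crops included, and the job is handed in when it is done.

Besides the shell and the picture viewer there is one more tool, called after ">>>" in YAML: its name, and indented under it one key for each argument. play_rows: Moves the arm, as the interface text tells. Its arguments: {"type":"object","properties":{"motion":{"type":"array"}},"required":["motion"]}

```bash
mkdir -p pics; ls
cat > h.py <<'E'
import numpy as np, cv2, pickle
from bench import env, viewer, close_job
def cap(n,save):
    d=viewer.capture(n); pickle.dump(d,open(f'pics/{save}.pkl','wb')); cv2.imwrite(f'pics/{save}.png',d['frame'][:,:,::-1]); return d
def ray(d,u,v):
    R=np.array(d['R']);t=np.array(d['t']); c=-R.T@t
    x=(u-d['cx'])/d['fx'];y=(v-d['cy'])/d['fy']
    if d.get('fish'):
        r=np.hypot(x,y); k=np.sin(r)/r if r>1e-9 else 1; q=np.array([x*k,y*k,np.cos(r)])
    else: q=np.array([x,y,1.])
    return c,R.T@q
def onz(d,u,v,z):
    c,q=ray(d,u,v); return c+q*(z-c[2])/q[2]
def proj(d,X):
    p=np.array(d['R'])@np.array(X)+np.array(d['t'])
    if d.get('fish'):
        r=np.hypot(p[0],p[1]); th=np.arctan2(r,p[2]); k=th/r if r>1e-9 else 1/p[2]
        return d['cx']+d['fx']*p[0]*k, d['cy']+d['fy']*p[1]*k
    return d['cx']+d['fx']*p[0]/p[2], d['cy']+d['fy']*p[1]/p[2]
E
python3 - <<'E'
from h import *
a=cap('top','top0');b=cap('side','side0')
for d in(a,b): print({k:np.round(v,4).tolist() for k,v in d.items() if k!='frame'})
print(env.get_state())
E
```

```text
pics
{'fx': 488.5035, 'fy': 488.5035, 'cx': 276.0692, 'cy': 208.7858, 'R': [[-0.0211, -0.9997, -0.0119], [-0.9857, 0.0228, -0.1668], [0.167, 0.0082, -0.9859]], 't': [0.0859, 0.5286, 1.4992]}
{'fx': 438.581, 'fy': 438.581, 'cx': 286.6901, 'cy': 216.4484, 'R': [[0.9989, 0.0467, 0.009], [0.0257, -0.3716, -0.928], [-0.04, 0.9272, -0.3724]], 't': [-0.5462, 0.0874, 1.3691]}
{'clock': 0.1, 'joint_pos': array([ 1.00351601e+00,  5.28379098e-01,  1.43380122e+00, -6.24467281e-07,
        1.18140750e+00, -1.78496647e-01]), 'joint_velocities': array([ 0.00064788, -0.001548  , -0.00414548,  0.00060482,  0.00131868,
        0.00030061]), 'effort': array([ 8.13702773e-04, -4.43298519e+01, -1.78587681e+01, -1.84797691e-04,
        3.88796150e-03,  5.49274930e-06]), 'ee_pos': array([0.23653375, 0.57781671, 0.23841924]), 'ee_rot': array([ 4.00203585e-04,  8.30379896e-01,  5.57196763e-01, -9.13783675e-04]), 'ft_force': array([ 0.68126113, -0.43080638,  0.14930425]), 'moment': array([-0.01092301, -0.03357633, -0.0105293 ]), 'width': 0.08550479053296922}
```

View pics/top0.png

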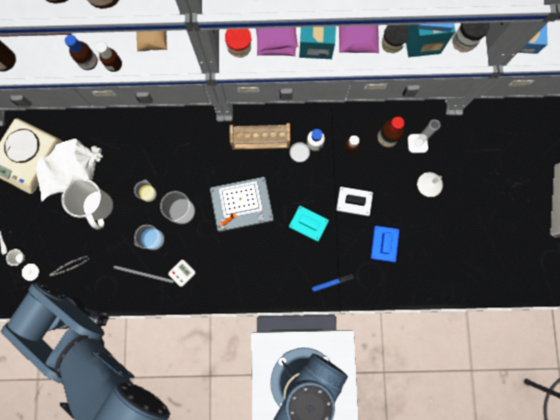

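View pics/side0.png

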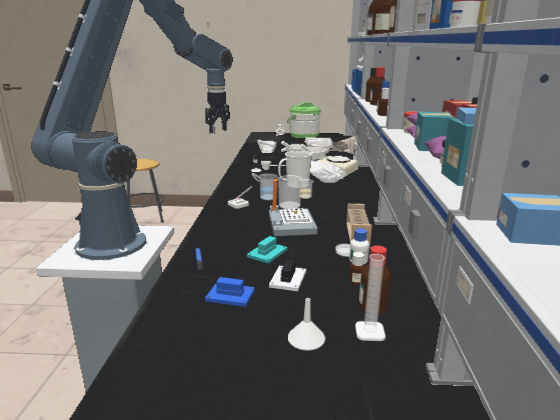

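Seen in the top view: jig ~(241,203) with the upright orange bar (228,219). Cover candidates are white/black (354,201), turquoise (309,223) and blue (385,243). The black-grip one matches. The timer is at (181,272), bottle (353,143), dish (300,152).

Run:
```python
from h import *
d=pickle.load(open('pics/top0.pkl','rb')); f=d['frame'][:,:,::-1].copy()
c=cv2.resize(f[165:245,200:390],None,fx=4,fy=4,interpolation=cv2.INTER_CUBIC); cv2.imwrite('pics/c1.png',c)
hsv=cv2.cvtColor(f,cv2.COLOR_BGR2HSV)
def comp(m,box,z,name):
    x0,y0,x1,y1=box; mm=np.zeros_like(m); mm[y0:y1,x0:x1]=m[y0:y1,x0:x1]
    mm=cv2.morphologyEx(mm,cv2.MORPH_CLOSE,np.ones((5,5)))
    cs=cv2.findContours(mm,cv2.RETR_EXTERNAL,cv2.CHAIN_APPROX_NONE)[0]; k=max(cs,key=cv2.contourArea)
    P=np.array([onz(d,u,v,z)[:2] for u,v in k[:,0]],np.float32)
    r=cv2.minAreaRect(P); print(name,cv2.boundingRect(k),np.round(r[0],4),np.round(np.array(r[1])*1000),round(r[2],1))
V=hsv[...,2]
comp(((V>150)&(hsv[...,1]<60)).astype(np.uint8)*255,(330,180,380,222),.01,'cover')
comp((V>60).astype(np.uint8)*255,(205,170,280,238),.03,'jig')
comp(((V>185)&(hsv[...,1]<40)).astype(np.uint8)*255,(205,170,280,238),.046,'well')
comp(((hsv[...,0]<18)&(hsv[...,1]>150)&(V>120)).astype(np.uint8)*255,(205,170,280,238),.1,'bar')
```

```text
cover (337, 187, 36, 29) [ 0.5566 -0.1789] [107.  79.] 79.0
jig (210, 176, 64, 56) [0.5529 0.186 ] [150. 184.] 10.2
well (215, 181, 49, 40) [0.5568 0.1937] [125. 149.] 3.4
bar (221, 213, 15, 12) [0.4926 0.2202] [11. 52.] 35.4
```

View pics/c1.png

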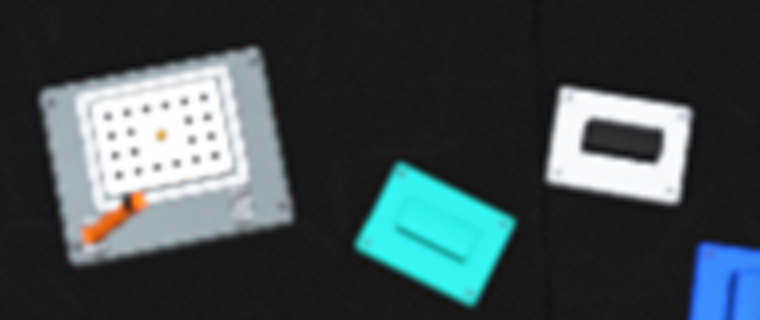

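The crop confirms the cover (white plate, black grip). The jig is yawed about +10°. Its pin shows at crop (161,134), and the bar runs from its hinge (90,238) to its tip (135,200).

```bash
cat >> h.py <<'E'
from scipy.spatial.transform import Rotation as Ro
J=np.array([.553,.186,0]);YJ=np.radians(10.2)
def jig(p): return J+Ro.from_euler('z',YJ).apply(p)
def rel(p,yaw,cur=None):
    """row numbers to world TCP p, tool down, tool x at yaw(deg)"""
    s=env.get_state() if cur is None else cur
    q=s['ee_rot'];R0=Ro.from_quat([q[1],q[2],q[3],q[0]])
    y=np.radians(yaw); R1=Ro.from_matrix(np.array([[np.cos(y),np.sin(y),0],[np.sin(y),-np.cos(y),0],[0,0,-1]]).T.T)
    rv=(R0.inv()*R1).as_rotvec(degrees=True)/6
    return np.round(np.r_[rv,R0.inv().apply(np.array(p)-s['ee_pos'])/.05],3)
E
python3 - <<'E'
from h import *
d=pickle.load(open('pics/top0.pkl','rb'));s=pickle.load(open('pics/side0.pkl','rb'))
print('pin',onz(d,240.0,198.2,.058),'exp',jig([.012,0,.058]))
h=jig([-.055,.068,.043]);print('hinge',h)
f=s['frame'];hsv=cv2.cvtColor(f,cv2.COLOR_RGB2HSV)
m=((hsv[...,0]<18)&(hsv[...,1]>150)&(hsv[...,2]>90)).astype(np.uint8);m[:165]=0;m[225:]=0;m[:,:255]=0;m[:,295:]=0
v,u=np.nonzero(m);print('side orange',u.min(),u.max(),v.min(),v.max(),'top u',u[v==v.min()])
for t in (1.0,1.2,1.3,1.4,1.5,1.57,1.7):
  p=h+Ro.from_euler('z',YJ).apply([0,-.13*np.cos(t),.13*np.sin(t)]);print(t,'top',np.round(proj(d,p),1),'side',np.round(proj(s,p),1))
print('hinge px',proj(d,h),proj(s,h))
for n,u,v in(('beaker',178,220),('blue',149,248),('yellow',147,200),('timer',181,272)): print(n,onz(d,u,v,0))
print(rel([.45,.33,.24],10.2))
E
```

```text
pin [0.56453633 0.18688966 0.058     ] exp [0.56481035 0.18812502 0.058     ]
hinge [0.48682748 0.24318564 0.043     ]
side orange 272 277 179 209 top u [274 275 276]
1.0 top [241.8 213.9] side [275.2 184.5]
1.2 top [233.7 214.8] side [274.5 179. ]
1.3 top [229.4 215.4] side [274.1 176.8]
1.4 top [225.  216.2] side [273.7 174.9]
1.5 top [220.5 217. ] side [273.3 173.4]
1.57 top [217.4 217.6] side [273.  172.6]
1.7 top [211.8 218.8] side [272.6 171.6]
hinge px (np.float64(222.77921840152442), np.float64(223.71343116824698)) (np.float64(273.1377107668684), np.float64(207.89555663189267))
beaker [0.50836958 0.39394301 0.        ]
blue [0.41935946 0.48641247 0.        ]
yellow [5.76895620e-01 4.96502153e-01 2.22044605e-16]
timer [0.34038218 0.38226128 0.        ]
[ 6.000e-03  1.900e-02  9.587e+00 -2.968e+00  5.829e+00 -2.800e-02]
```

```bash
python3 -c "
from h import *
print(rel([.484,.262,.22],10.2))"
```

```text
[ 6.000e-03  1.900e-02  9.587e+00 -3.968e+00  6.974e+00  3.740e-01]
```

>>> play_rows:
  motion: [0,0,1.2,-0.5,0.87,0,0,0,0,2.4,-1.0,1.74,0,0,0,0,3.6,-1.5,2.6,0,0,0,0,4.8,-2.0,3.5,0.1,0,0,0,6.0,-2.5,4.35,0.1,0]

```text
clock: 0.6
ee_pos: [0.3905, 0.3793, 0.2336]
ee_rot: [0.0, 0.963, 0.271, -0.001]
ft_force: [0.4, 0.3, 0.9]
width: 0.0124
```

```bash
python3 -c "
from h import *
print(rel([.484,.262,.22],10.2))"
```

```text
[3.000e-03 1.300e-02 3.543e+00 3.710e-01 2.976e+00 2.710e-01]
```

>>> play_rows:
  motion: [0,0,1.0,0.1,0.9,0.1,0,0,0,2.0,0.2,1.8,0.2,0,0,0,3.0,0.3,2.6,0.27,0,0,0,3.55,0.37,2.98,0.27,0,0,0,3.55,0.37,2.98,0.27,0]

```text
clock: 1.1
ee_pos: [0.4861, 0.2619, 0.2204]
ee_rot: [0.0, 0.996, 0.089, 0.0]
ft_force: [-0.0, 0.7, 0.5]
width: 0.0002
```

Run:
```python
from h import *
w=cap('wrist','w1')
print({k:np.round(v,4).tolist() for k,v in w.items() if k!='frame'}); s=env.get_state()
print(s['ee_pos'],s['ee_rot'],s['ft_force'],s['width'])
w['fish']=1
for p in ([.012,0,.058],[.012+.037,.05,.046],[.012+.037,-.05,.046],[.012-.037,.05,.046],[.012-.037,-.05,.046],[.072,-.09,.03],[.072,.09,.03],[-.055,.068,.043]): print(p,np.round(proj(w,jig(p)),1))
```

```text
{'fx': 325.1923, 'fy': 325.1923, 'cx': 279.2678, 'cy': 211.592, 'R': [[0.9845, 0.1755, 0.0014], [0.1653, -0.9302, 0.3278], [0.0588, -0.3225, -0.9447]], 't': [-0.5254, 0.1271, 0.4187]}
[0.48467275 0.26309089 0.22036148] [-6.76103581e-05  9.95958257e-01  8.98159486e-02 -4.91059912e-04] [ 0.15635039 -0.16821219 -0.29136647] 0.00015097274122702806
[0.012, 0, 0.058] [339.4 272.4]
[0.049, 0.05, 0.046] [375.1 224.2]
[0.049, -0.05, 0.046] [364.8 302.9]
[-0.024999999999999998, 0.05, 0.046] [305.3 224.7]
[-0.024999999999999998, -0.05, 0.046] [302.5 305.1]
[0.072, -0.09, 0.03] [375. 320.]
[0.072, 0.09, 0.03] [394.4 183.8]
[-0.055, 0.068, 0.043] [275.9 207.1]
```

View pics/w1.png

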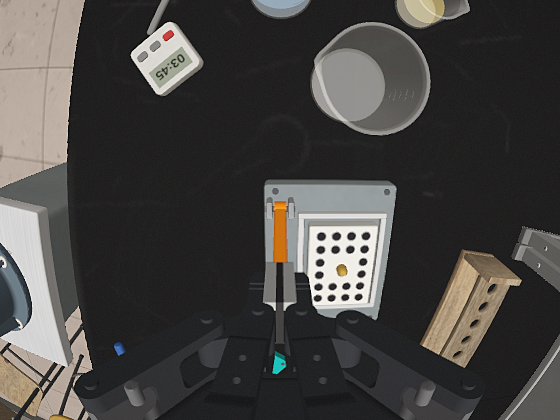

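The wrist view shows the bar at (280,230) under and in line with the fingers. The pin is at (342,270) against a predicted (339,272), so the jig pose is good.

>>> play_rows:
  motion: [0,0,0,0,0.1,0.8,0,0,0,0,0,0.3,1.5,0,0,0,0,0,0.6,1.5,0,0,0,0,0,0.89,1.52,0,0,0,0,0,1.16,1.65,0]

```text
clock: 1.65
ee_pos: [0.496, 0.207, 0.1402]
ee_rot: [-0.0, 0.996, 0.091, 0.002]
ft_force: [-1.1, 0.6, 0.2]
width: 0.0003
```

>>> play_rows:
  motion: [0,0,0,0,0.17,0.11,0,0,0,0,0,0.33,0.23,0,0,0,0,0,0.47,0.38,0,0,0,0,0,0.6,0.53,0,0,0,0,0,0.6,0.53,0]

```text
clock: 2.15
ee_pos: [0.4996, 0.1766, 0.1107]
ee_rot: [0.0, 0.996, 0.09, -0.001]
ft_force: [-0.1, -0.3, -0.2]
width: 0.0001
```

>>> play_rows:
  motion: [0,0,0,0,0.12,0.17,0,0,0,0,0.21,0.34,0.2,0,0,0,0,0.3,0.52,0,0,0,0,0,0.35,0.7,0,0,0,0,0,0.35,0.7,0]

```text
$.motion: bad value
```

Run:
```python
from h import *
cap('top','t2');s=env.get_state();print(s['ee_pos'],s['ee_rot'],s['ft_force'])
a=cv2.imread('pics/t2.png')[165:245,190:290];b=cap('side','s2')['frame'][150:250,220:345,::-1]
cv2.imwrite('pics/c2.png',np.hstack([cv2.resize(a,(400,320)),cv2.resize(b,(400,320))]))
```

```text
[0.49959282 0.1770855  0.11100027] [ 5.05216793e-05  9.95894316e-01  9.05180079e-02 -9.99486157e-04] [0.34168829 0.53397602 0.48442983]
```

View pics/c2.png

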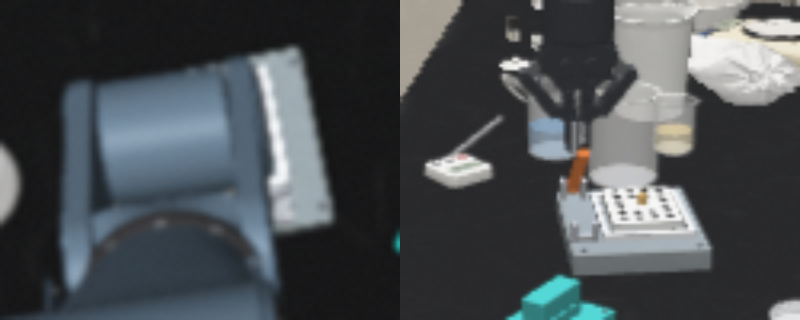

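The side view shows the bar pushed partly down, with its tip at about (278,197). The last call was malformed and was refused; I'm redoing it.

>>> play_rows:
  motion: [0,0,0,0,0.12,0.17,0,0,0,0,0,0.21,0.34,0,0,0,0,0,0.3,0.52,0,0,0,0,0,0.35,0.72,0,0,0,0,0,0.38,0.92,0]

```text
clock: 2.75
ee_pos: [0.5036, 0.1584, 0.0648]
ee_rot: [0.0, 0.996, 0.091, -0.0]
ft_force: [-0.2, 0.5, 0.7]
width: -0.0003
```

>>> play_rows:
  motion: [0,0,0,0,0.03,0.1,0,0,0,0,0,0.03,0.19,0,0,0,0,0,0.03,0.23,0,0,0,0,0,0.03,0.26,0,0,0,0,0,0.03,0.26,0]

```text
clock: 3.25
ee_pos: [0.5035, 0.1572, 0.0554]
ee_rot: [0.0, 0.996, 0.091, 0.0]
ft_force: [-4.9, -3.4, 22.6]
width: -0.0001
```

>>> play_rows:
  motion: [0,0,0,0,0,-0.9,0,0,0,0,0,0,-1.9,0,0,0,0,0,0.5,-2.7,50,0,0,0.7,0,1.3,-3.0,50,0,0,1.4,0,2.2,-3.0,50]

```text
clock: 3.75
ee_pos: [0.5255, 0.049, 0.206]
ee_rot: [0.0, 1.0, 0.018, 0.004]
ft_force: [0.4, 0.6, 0.5]
width: 0.0433
```

>>> play_rows:
  motion: [0,0,0.7,0,0.9,0,50,0,0,1.4,-0.1,1.8,0,50,0,0,1.8,-0.2,2.7,0,50,0,0,2.1,-0.2,3.6,0,50,0,0,2.1,-0.2,3.9,0,50]

```text
clock: 4.25
ee_pos: [0.521, -0.1502, 0.2028]
ee_rot: [0.001, 0.996, -0.094, 0.001]
ft_force: [0.0, 0.9, 0.0]
width: 0.0501
```

Run:
```python
from h import *
t=cap('top','t3');w=cap('wrist','w3');s=env.get_state();print(s['clock'],s['ee_pos'],s['ee_rot'],s['width'])
print(rel([.5566,-.1789,.1],-11))
a=cv2.imread('pics/t3.png')[165:245,190:290]
cv2.imwrite('pics/c3.png',np.hstack([cv2.resize(a,(400,320)),cv2.resize(cv2.imread('pics/w3.png'),(400,320))]))
w['fish']=1
for p in ([0,0,.044],[.013,.032,.044],[.013,-.032,.044],[-.013,.032,.044],[.038,.052,.01],[.038,-.052,.01],[-.038,.052,.01]):
  X=np.array([.5566,-.1789,0])+Ro.from_euler('z',-11,degrees=True).apply(p); q=np.array(proj(w,X)); print(p,np.round(q,1),'in crop',np.round(q*[400/560,320/420]+[400,0]))
```

```text
4.35 [ 0.52068702 -0.14798862  0.20258265] [ 2.43717529e-05  9.95588374e-01 -9.38284064e-02  1.41460500e-04] 0.049832403410682416
[ 0.    -0.003  0.039  0.821  0.473  2.052]
[0, 0, 0.044] [319.9 215.8] in crop [629. 164.]
[0.013, 0.032, 0.044] [335.  183.7] in crop [639. 140.]
[0.013, -0.032, 0.044] [331.2 245.7] in crop [637. 187.]
[-0.013, 0.032, 0.044] [307.5 183.4] in crop [620. 140.]
[0.038, 0.052, 0.01] [354.  157.2] in crop [653. 120.]
[0.038, -0.052, 0.01] [347.3 248.7] in crop [648. 189.]
[-0.038, 0.052, 0.01] [280.5 156. ] in crop [600. 119.]
```

View pics/c3.png

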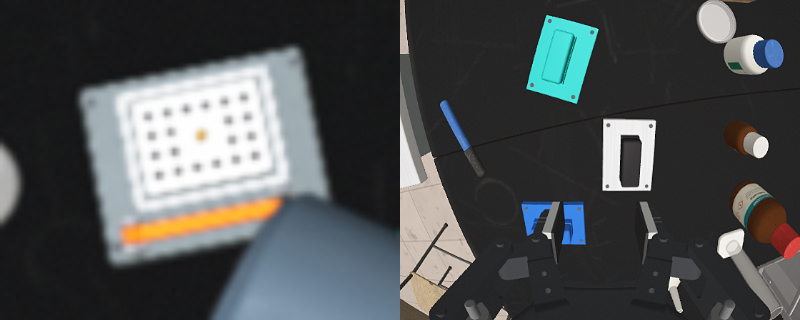

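The gate now lies level along the jig's front. In the wrist crop the plate's corners are at about (604,119) and (655,190), a few pixels right of prediction, so I'll refine with a mask.

```bash
cat >> h.py <<'E'
def rect(d,m,z,box):
    x0,y0,x1,y1=box; mm=np.zeros(m.shape,np.uint8); mm[y0:y1,x0:x1]=m[y0:y1,x0:x1]*255
    mm=cv2.morphologyEx(mm,cv2.MORPH_CLOSE,np.ones((3,3)))
    k=max(cv2.findContours(mm,cv2.RETR_EXTERNAL,cv2.CHAIN_APPROX_NONE)[0],key=cv2.contourArea)
    P=np.array([onz(d,u,v,z)[:2] for u,v in k[:,0]],np.float32); r=cv2.minAreaRect(P)
    print(cv2.boundingRect(k),np.round(r[0],4),np.round(np.array(r[1])*1000,1),round(r[2],1))
E
python3 - <<'E'
from h import *
w=pickle.load(open('pics/w3.pkl','rb'));w['fish']=1
h=cv2.cvtColor(w['frame'],cv2.COLOR_RGB2HSV)
b=(270,145,372,262)
rect(w,(h[...,2]>120)&(h[...,1]<60),.01,b)
rect(w,(h[...,2]>80)&(h[...,1]<60),.01,b)
E
```

```text
(283, 156, 76, 95) [ 0.5602 -0.1802] [105.9  77.2] 78.7
(283, 155, 76, 96) [ 0.5602 -0.1798] [106.7  77.6] 78.8
```

>>> play_rows:
  motion: [0,0,0,0.3,0.2,0.7,50,0,0,0,0.6,0.35,1.4,50,0,0,0.04,0.86,0.5,2.05,50,0,0,0.04,0.86,0.5,2.05,50]

```text
clock: 4.75
ee_pos: [0.5567, -0.176, 0.0958]
ee_rot: [-0.002, 0.996, -0.094, -0.004]
ft_force: [-2.0, 0.1, 0.3]
width: 0.0497
```

Run:
```python
from h import *
w=cap('wrist','w4');w['fish']=1;s=env.get_state();print(s['ee_pos'],s['ee_rot'],s['width'])
h=cv2.cvtColor(w['frame'],cv2.COLOR_RGB2HSV)
u,v=proj(w,[.559,-.18,.01]);print(u,v)
for b in ((int(u)-90,int(v)-90,int(u)+90,int(v)+60),):
  rect(w,(h[...,2]>120)&(h[...,1]<60),.01,b)
```

```text
[ 0.55692673 -0.17590382  0.09798078] [-0.00151582  0.9956208  -0.09342614 -0.00291115] 0.050209839622754736
283.50710665864847 227.80470980267614
(231, 156, 111, 131) [ 0.5604 -0.1792] [103.4  76.5] 78.8
```

View pics/w4.png

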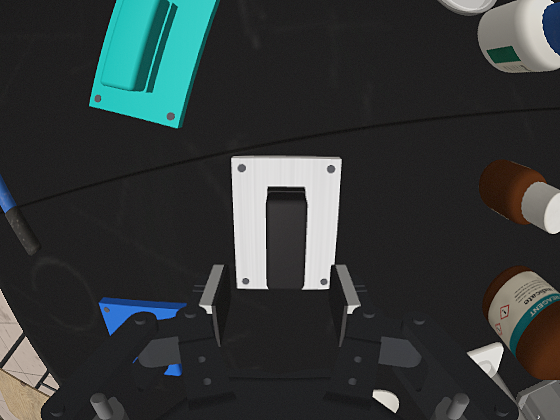

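The cover is centred under the hand, with plate corners at about (233,157) to (341,288) and the grip between the jaws. It measures 103×76 mm, as it should. I'm going down and closing.

>>> play_rows:
  motion: [0,0,0.05,0.08,0.05,0.4,50,0,0,0.05,0.08,0.05,0.8,50,0,0,0.05,0.08,0.05,1.2,50,0,0,0.05,0.08,0.05,1.46,50,0,0,0.05,0.08,0.05,1.46,50]

```text
clock: 5.3
ee_pos: [0.5609, -0.1801, 0.0271]
ee_rot: [-0.001, 0.995, -0.096, -0.001]
ft_force: [-0.1, -0.0, 0.3]
width: 0.05
```

>>> play_rows:
  motion: [0,0,0,0,0,0,10,0,0,0,0,0,0,10,0,0,0,0,0,0,10,0,0,0,0,0,0,10,0,0,0,0,0,0,10]

```text
clock: 5.8
ee_pos: [0.5626, -0.1818, 0.0289]
ee_rot: [0.0, 0.995, -0.097, 0.001]
ft_force: [0.2, 1.4, 7.4]
width: 0.0244
```

>>> play_rows:
  motion: [0,0,0,0,0,-0.5,10,0,0,0,0,0,-1.2,10,0,0,0,0,0,-2.0,10,0,0,-0.7,0,0,-2.6,10,0,0,-1.4,0,0,-2.6,10]

```text
clock: 6.3
ee_pos: [0.5645, -0.1832, 0.1622]
ee_rot: [0.002, 1.0, -0.022, 0.005]
ft_force: [0.5, -0.3, -2.1]
width: 0.0248
```

Run:
```python
from h import *
w=pickle.load(open('pics/w1.pkl','rb'));w['fish']=1
h=cv2.cvtColor(w['frame'],cv2.COLOR_RGB2HSV)
m=(h[...,0]>10)&(h[...,0]<30)&(h[...,1]>100)&(h[...,2]>80);m[:255]=0;m[285:]=0;m[:,325:]&=True;m[:,:325]=0;m[:,360:]=0
v,u=np.nonzero(m);print(len(u),u.min(),u.max(),v.min(),v.max())
print('pin mid',onz(w,u.mean(),v.mean(),.053),'top end',onz(w,u[v>np.percentile(v,60)].mean(),np.percentile(v,75),.057))
rect(w,(h[...,2]>75)&(h[...,0]>=0),.03,(258,170,402,262))
for n,(uu,vv) in dict(TL=(266,181),TR=(395.5,182)).items(): print(n,onz(w,uu,vv,.03), 'exp',jig([-.072 if n=='TL' else .072,.09,.03]))
s=env.get_state();print(s['ee_pos'],s['ee_rot'],s['ft_force'],s['width'])
print(rel([.5645,.1860,.14],10.2))
```

```text
98 336 346 264 275
pin mid [0.56763832 0.18911106 0.053     ] top end [0.56744345 0.18850112 0.057     ]
(264, 180, 133, 82) [0.5482 0.2317] [142.7  95.6] 9.5
TL [0.47259116 0.26493731 0.03      ] exp [0.46620029 0.2618275  0.03      ]
TR [0.60868282 0.28947872 0.03      ] exp [0.60792446 0.28732771 0.03      ]
[ 0.56450164 -0.18321438  0.16224171] [ 0.00237208  0.99973997 -0.02221902  0.00454676] [ 0.51017367 -0.29062547 -2.08131767] 0.024849975371255585
[ 0.053 -0.083 -2.124 -0.332 -7.379  0.408]
```

>>> play_rows:
  motion: [0,0,-0.6,0,-0.9,0,10,0,0,-1.2,0,-1.9,0,10,0,0,-1.8,-0.1,-2.9,0.1,10,0,0,-2.1,-0.2,-3.9,0.2,10,0,0,-2.1,-0.2,-4.9,0.2,10]

```text
clock: 6.8
ee_pos: [0.5615, 0.0642, 0.1466]
ee_rot: [-0.0, 0.996, 0.086, -0.001]
ft_force: [1.0, -0.3, -2.1]
width: 0.0251
```

Run:
```python
from h import *
print(rel([.5665,.187,.12],10.2))
```

```text
[-0.006  0.027 -0.055  0.522 -2.401  0.531]
```

>>> play_rows:
  motion: [0,0,0,0.2,-0.8,0.1,10,0,0,0,0.4,-1.6,0.2,10,0,0,0,0.5,-2.2,0.4,10,0,0,0,0.52,-2.4,0.53,10,0,0,0,0.52,-2.4,0.53,10]

```text
clock: 7.3
ee_pos: [0.5668, 0.1862, 0.1196]
ee_rot: [0.0, 0.996, 0.087, -0.001]
ft_force: [-0.7, -0.3, -1.6]
width: 0.0247
```

>>> play_rows:
  motion: [0,0,0,0,0,0,10,0,0,0,0,0,0,10]

```text
clock: 7.5
ee_pos: [0.5688, 0.1836, 0.1212]
ee_rot: [0.0, 0.996, 0.085, 0.0]
ft_force: [0.0, -0.5, -1.8]
width: 0.025
```

Run:
```python
from h import *
s=env.get_state();print(s['ee_pos'],s['ee_rot'],s['ft_force'],s['moment'],s['width'])
print(rel([.5665,.187,.12],10.2))
w=cap('wrist','w5');sd=cap('side','s5')
cv2.imwrite('pics/c5.png',np.hstack([w['frame'][:,:,::-1][100:420,80:480],cv2.resize(sd['frame'][130:250,220:370,::-1],(400,320))]))
```

```text
[0.56877151 0.18360841 0.1211642 ] [2.27035726e-04 9.96361136e-01 8.52313618e-02 2.25317602e-04] [ 2.20209461e-04 -4.72772658e-01 -1.83589770e+00] [ 0.02199302 -0.04109176 -0.01846495] 0.024991300595788603
[ 0.005 -0.004 -0.07  -0.033 -0.075  0.023]
```

View pics/c5.png

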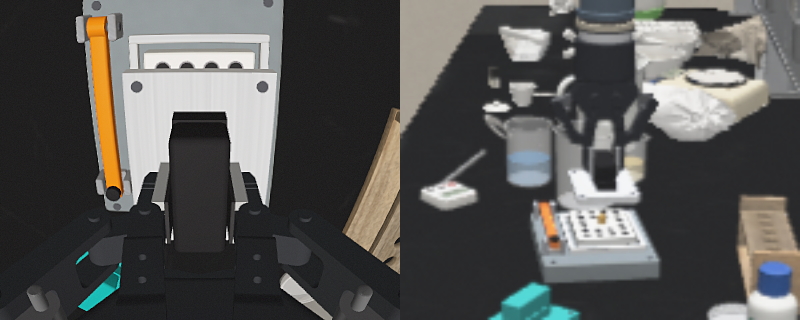

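The wrist crop shows the plate held square, with its far corners at (124,74) and (276,73), and the gate closed on the left with its knob at (113,193). I'll work out the socket offset in the hand.

Run:
```python
from h import *
w=pickle.load(open('pics/w5.pkl','rb'));w['fish']=1
f=w['frame'];g=cv2.cvtColor(f,cv2.COLOR_RGB2GRAY).astype(float)
row=g[185,190:370];gr=np.diff(row);print('edges row185',[(190+i,int(gr[i])) for i in np.argsort(-abs(gr))[:8]])
for c in (230,320):
  gr=np.diff(g[150:200,c]);print('col',c,[(150+i,int(gr[i])) for i in np.argsort(-abs(gr))[:5]])
s=env.get_state();z=.1212-.0285+.01
for uv in((204,173),(354,173)): print(onz(w,*uv,z))
R=Ro.from_euler('z',10,degrees=True)
print('pin px seen jig corners:')
for n,uv,p in(('TLhole',(176,106),[-.064,.082,.03]),('TRhole',(345,106),[.064,.082,.03])): print(n,onz(w,*uv,.03),jig(p))
print('tcp px-derived: camera vs tcp', s['ee_pos'])
```

```text
edges row185 [(np.int64(210), -150), (np.int64(359), -148), (np.int64(336), -128), (np.int64(221), 98), (np.int64(347), 97), (np.int64(191), 74), (np.int64(355), -55), (np.int64(222), 47)]
col 230 [(np.int64(168), -98), (np.int64(152), 71), (np.int64(172), 42), (np.int64(171), 38), (np.int64(151), 12)]
col 320 [(np.int64(164), -86), (np.int64(151), 73), (np.int64(167), 71), (np.int64(162), -51), (np.int64(168), 43)]
[0.52441172 0.22852803 0.1027    ]
[0.59658444 0.24086566 0.1027    ]
pin px seen jig corners:
TLhole [0.48349306 0.25547121 0.03      ] [0.47549053 0.25537062 0.03      ]
TRhole [0.60005804 0.27391085 0.03      ] [0.60146757 0.27803746 0.03      ]
tcp px-derived: camera vs tcp [0.56887657 0.18368922 0.12127483]
```

>>> play_rows:
  motion: [0,0,-0.05,-0.02,-0.09,0.2,10,0,0,-0.05,-0.02,-0.09,0.4,10,0,0,-0.05,-0.02,-0.09,0.6,10,0,0,-0.05,-0.02,-0.09,0.6,10,0,0,-0.05,-0.02,-0.09,0.6,10]

```text
clock: 8.1
ee_pos: [0.5662, 0.1894, 0.09]
ee_rot: [0.0, 0.996, 0.089, -0.001]
ft_force: [0.4, 1.3, -2.0]
width: 0.0247
```

>>> play_rows:
  motion: [0,0,0,0,0,0.03,10,0,0,0,0,0,0.06,10,0,0,0,0,0,0.1,10,0,0,0,0,0,0.14,10,0,0,0,0,0,0.14,10]

```text
clock: 8.6
ee_pos: [0.5667, 0.1894, 0.0837]
ee_rot: [0.0, 0.996, 0.089, 0.0]
ft_force: [0.1, -0.8, -2.0]
width: 0.0248
```

>>> play_rows:
  motion: [0,0,0,0,0,0.04,10,0,0,0,0,0,0.08,10,0,0,0,0,0,0.12,10,0,0,0,0,0,0.16,10,0,0,0,0,0,0.16,10]

```text
clock: 9.1
ee_pos: [0.5675, 0.1887, 0.0757]
ee_rot: [0.001, 0.996, 0.089, 0.001]
ft_force: [3.0, -5.2, -0.7]
width: 0.0247
```

>>> play_rows:
  motion: [0,0,0,0.01,0.02,0.02,10,0,0,0,0.01,0.02,0.05,10,0,0,0,0.01,0.02,0.05,10,0,0,0,0.01,0.02,0.05,10,0,0,0,0.01,0.02,0.05,10]

```text
clock: 9.6
ee_pos: [0.5675, 0.1885, 0.0734]
ee_rot: [0.0, 0.996, 0.089, 0.0]
ft_force: [1.6, -3.5, 0.9]
width: 0.0246
```

Run:
```python
from h import *
s=env.get_state();print(s['ee_pos'],s['ee_rot'],s['ft_force'],s['moment'],s['width'])
w=cap('wrist','w6');sd=cap('side','s6')
cv2.imwrite('pics/c6.png',np.hstack([w['frame'][:,:,::-1][100:420,80:480],cv2.resize(sd['frame'][130:250,220:370,::-1],(400,320))]))
```

```text
[0.56747042 0.18852541 0.07342605] [4.07922502e-05 9.96055139e-01 8.87360813e-02 2.58902451e-04] [ 1.64872535 -3.47401662  0.8505522 ] [-0.61648588 -0.24825177 -0.02426663] 0.02464922469949264
```

View pics/c6.png

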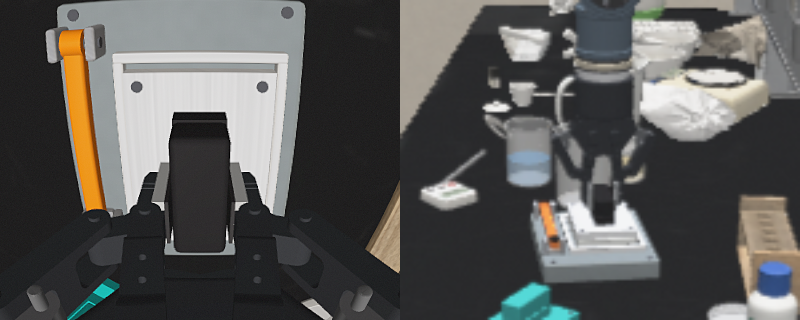

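The plate has dropped over the pin and sits square inside the rails, with the gate closed. Now I'll press.

>>> play_rows:
  motion: [0,0,0,0.005,0.01,0.03,10,0,0,0,0.005,0.01,0.06,10,0,0,0,0.005,0.01,0.09,10,0,0,0,0.005,0.01,0.12,10,0,0,0,0.005,0.01,0.12,10]

```text
clock: 10.2
ee_pos: [0.5675, 0.1885, 0.0688]
ee_rot: [-0.0, 0.996, 0.089, 0.0]
ft_force: [-1.2, -2.3, 12.0]
width: 0.0248
```

>>> play_rows:
  motion: [0,0,0,0,0,0.03,10,0,0,0,0,0,0.06,10,0,0,0,0,0,0.08,10,0,0,0,0,0,0.08,10,0,0,0,0,0,0.08,10]

```text
clock: 10.7
ee_pos: [0.5676, 0.1885, 0.0687]
ee_rot: [-0.0, 0.996, 0.089, 0.001]
ft_force: [-7.0, -3.7, 33.9]
width: 0.0248
```

>>> play_rows:
  motion: [0,0,0,0,0,-0.03,10,0,0,0,0,0,-0.03,10,0,0,0,0,0,-0.03,10]

```text
clock: 11.0
ee_pos: [0.5676, 0.1885, 0.0687]
ee_rot: [-0.0, 0.996, 0.089, 0.001]
ft_force: [-5.2, -2.6, 26.3]
width: 0.025
```

Run:
```python
from h import *
s=env.get_state();print(s['clock'],s['ee_pos'],s['ee_rot'],s['ft_force'],s['moment'],s['width'])
w=cap('wrist','w7');sd=cap('side','s7')
cv2.imwrite('pics/c7.png',np.hstack([w['frame'][:,:,::-1][100:420,80:480],cv2.resize(sd['frame'][180:250,260:348,::-1],(400,320))]))
```

```text
11.0 [0.56757652 0.18851964 0.06873431] [-1.64575103e-04  9.96043296e-01  8.88671649e-02  5.93658236e-04] [-5.24613386 -2.62323355 26.28825668] [-0.53511808  0.86676591 -0.04994533] 0.02502009638529982
```

View pics/c7.png

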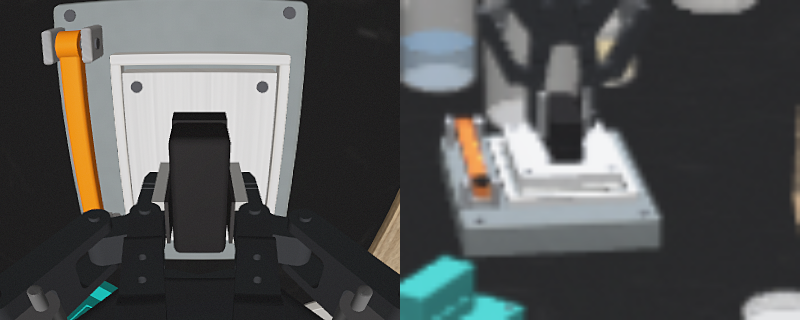

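The plate hasn't slipped in the grip: its holes are still at (137,87) and (262,87). It sits low and square in the rails with the gate closed, and the push is 26 N on a hard stop. Handing in.

```bash
python3 -c "
from h import *
print(close_job())"
```

```text
the job is handed in; nothing more can be done
None
```

I handed the job in at about 11 s on the robot clock, still gripping the cover and pressing it down. No verdict is reported, so success rests on the checks below.

- **Gate:** I swung the orange bar down into its catch with closed fingers until it stopped (about 23 N on the tool, fingertips at 47 mm). The bar still showed level in the last wrist and side pictures.
- **Cover:** I took the white plate with the black grip and it dropped over the pin on the first try. The only sign of the pin was about 6 N sideways against its wall. The last pictures show it square to the jig inside the rails, with no slip in the grip.
- **Press:** From the seated height the tool went down 5–6 mm to a hard stop. Raising the push from 12 N to 34 N moved it no further. I eased off to 26 N at hand-in, with the gripper at 25 mm opening.
- **Bystanders:** The arm never came near the timer, bottle or dish. I did not measure their positions again at the end.

**Disagreement:** The top and wrist cameras differed by about 3 mm in x for both the cover and the pin. I used the wrist camera for the cover and stayed close to its reading for the pin, and the fit bore that out. One move call was malformed and was refused, so it moved nothing.

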